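# Set the cup size and hold the pay key on the reader

## Task

On the grey order console, first turn the black cup-size dial until its white pointer lines up with the orange mark on the ring around it. Then take the orange payment key out of its wooden dock and hold its copper tip on the orange dot of the white reader pad, the key standing square to the sloping pad and pressing gently so that the sprung pad sinks about half way; finish there, still holding the key on the pad. Leave the dial at its mark and do not disturb the coffee cup, sugar jar, charger or napkin tray.

Things in the scene. Friction and masses are not known exactly. Their poses are not given: they have to be found in the camera images.
- console: Grey order-and-pay console fixed to the table, 200 (x) x 300 (y) x 45 mm high; origin at the centre of its underside, z up, -x is its front; place and yaw (within 0.2 rad) vary. The dial is at (0, +85) mm; the sloping black reader housing, 110 x 90 mm, is around (0, -75) mm, its highest edge 110 mm above the table.
- dial_grip (a point): Point on the dial's vertical axis at the height to grip it (TCP here), 77 mm above the table; x axis towards the white pointer, z up. Black dial: skirt disc 64 mm across with an upright grip bar 54 mm long (x), 14 mm thick (y), 28 mm high; the bar's top is 6 mm above this point, the skirt's top 22 mm below it.
- dial (a joint): Angle of the dial in rad, growing counter-clockwise seen from above; range -1.0 to 1.9, at 0 the pointer points to the console's +x (away from the robot). It turns freely with about 0.05 N m of friction and stays where it is left.
- mark_ring: Fixed aluminium ring plate, 96 mm across, 3.5 mm thick, around the dial, with five grey ticks and one orange mark; origin on the dial's axis, 45 mm above the table. Its x axis points from the dial's axis to the orange mark: the dial is set when dial_grip's x axis has this direction. At the start the mark lies 0.35 to 1.5 rad counter-clockwise from the pointer.
- pad: White round reader pad, 56 mm across, 14 mm proud of the housing. z axis: outward normal of its face, leaning 0.35 rad (20 degrees) from vertical towards the console's front (-x). Origin on its axis 24 mm behind its face. Sprung, it sinks along -z by up to 12 mm: it starts to sink at 1.2 N and takes 0.6 N more per mm (4.8 N half way, 8.4 N at the hard stop).
- pad_spot (a point): Centre of the orange dot (19 mm across) in the middle of the pad's face; same axes as the pad (z outward); it moves with the pad.
- dock: Wooden dock block 70 x 70 x 34 mm fixed to the table, at varying places (left or right of the console); origin at the centre of its underside. A round hole 21 mm across and 26 mm deep in its top holds the key's tip.
- key: Loose payment key, about 60 g, 95 mm long, upright in the dock, tip down. Origin at the centre of its tip's flat end (12 mm above the table when docked); z from tip to handle. Copper tip 16 mm across, 22 mm long; steel collar 31 mm across at 22 to 27 mm, resting on the dock; orange handle at 27 to 95 mm, 30 mm (x) by 16 mm (y): grip it across y, about 70 mm from the tip.
- key_tip (a point): Centre of the flat end of the key's copper tip; same axes as the key.
- cup: Bystander: brown paper coffee cup with orange band and black lid, 84 mm across, 114 mm high; origin at the centre of its underside.
- sugar: Bystander: white sugar jar with steel cap, 68 mm across, 110 mm high; origin at the centre of its underside. It stands on the other side of the console from the dock.
- charger: Bystander: white phone charger block, 55 x 40 x 28 mm, with two 14 mm steel prongs; origin at the centre of its underside.
- napkins: Bystander: steel napkin tray with a stack of white napkins, 80 x 140 mm, 56 mm high, beyond the console; origin at the centre of its underside.

How it is judged:
By the outcome, as a careful person would: the job done as asked, in the order asked, and still so for the second after the job is handed in, while the arm keeps its last pose, push and grip.
It also fails if it takes over 58 s, if anything falls off the work surface, if the arm or the gripper's body presses on something with over 40 N, if the wrist force passes 120 N, or if a joint passes its speed limit or range.

## Robot

A 6-joint arm with a two-finger parallel gripper is mounted at the origin on the work surface. World frame = base frame: x ahead of the robot, y to its left, z up, the work surface at z = 0. Lengths are in m, angles in rad, forces in N, time in s.
With the tool pointing down it reaches from about 0.35 to 0.875 m from the base axis. Payload 4.2 kg.
Tool frame: the origin (TCP) lies between the finger pads, 19 mm behind the fingertips; this is the grasp point; z points along the fingers, y is the line along which they close (so a half turn about z gives the same grasp; the last joint's range is limited). The gripper opens to 87 mm and grips with 3 to 60 N. Pads are 19 mm wide; open, the fingers measure 117 mm over their backs; the gripper's body (75 mm by 190 mm) begins 51 mm behind the grasp point.
Start: joints at [1.381, 0.385, 0.008, 0, -1.194, -0.259], TCP at [0.271, 0.563, 0.241] pointing down, gripper open.
Joint ranges: [-3.14, 3.14], [-1.21, 2.06], [-1.07, 1.41], [-3.16, 2.05], [-2.99, -0.16], [-3.1, 3.1]. Speed limits (rad/s): [2.79, 2.79, 3.14, 3.14, 3.14, 3.14].

## Interface

Orientations are given as a 3x3 rotation matrix whose columns are the frame's x, y, z axes.
In Python, from bench import arm gives the robot as it stands.
- The arm moves only by the shell command python3 -m creep 'ROWS' [OPENING]. ROWS is JSON, one flat list of numbers, 6 for each row, row after row: the shift along the tool's x, y, z normalised to -1 to 1, where 1 is 1 m, then the turn, a rotation vector about the tool's x, y, z normalised to -1 to 1, where 1 is 360 degrees. A call has 1 to 12 rows; each row is the pose to reach, as a shift and turn from the pose commanded when the call began, along the tool's axes at that moment, turning the shorter way round; what a row does not reach only later rows make up. A row lasts 1/12 s, in which the tool goes at most 41.7 mm and 7.16 degrees, less where a joint would pass 70% of its speed; a pose out of reach is approached as far as the arm can. A call with a number of a shift or a turn outside -1 to 1 is refused whole. A call with a gripper value outside its range is refused whole. OPENING is the opening, from 0 (shut) to 1 (fully open), set as the call begins (- or left out, the last holds). The fingers move at their own pace and stop on an object; the grip force is fixed at half the most. Time passes only in rows, so rows that repeat a pose let the fingers close. It gives the time, the measured TCP pose, the force, the opening and the grip force at its end, in the units of the state.
- arm.observe(): the state, without advancing time (a new reading comes with each control period).
- arm.capture(name): name is "scene" or "top"; returns (picture, depth): 400x640x3 uint8, red, green, blue; 400x640 float32, m along the optical axis (not along the pixel's ray), 0 where there is no reading.
- arm.camera_info(name): a dict with "K" (3x3 intrinsics, pixels), "cam_to_world" (4x4, takes a point from camera to world coordinates). Camera axes: x right, y down, z forward; pixel columns grow to the right and rows downward; lengths in m; the calibration is good to about 2 mm. A picture is of the moment at which its call begins. camera_info takes no time and is no camera call.
- arm.finish_job(): hands the job in; it is judged then, once.
The state is a dict: "clock": time; "joint_pos": joint angles; "dq": joint speeds; "joint_torque": joint torques, N m; "eef_pos": TCP position; "tcp_rot": TCP orientation; "ft_force": force on the tool from outside, world axes, zero at the start; "moment": the same for the moment, N m; "opening": opening from 0.0 (shut) to 1.0 (fully open); "grasp_force": force on a finger pad.
Only numpy, scipy, OpenCV 4.12 (cv2) and the standard library are available. Lean on these libraries where they do the work, as an engineer would, in place of code of your own. Each camera call takes 0.05 s, during which the arm holds its last target. There are 200 camera calls.

## Working session

There is one attempt and no reset: what is moved stays moved. The work goes in short steps, Python scripts to look and compute and a shell command to move; the robot and the scene stay as the last step left them, time stands still between calls to the robot, and variables do not carry over. Pictures are saved under pics/ and viewed, at most 10 in all, crops included, and the job is handed in when it is done.

```bash
ls; mkdir -p pics
python3 - <<'E'
from bench import arm
import cv2,numpy as np
for n in("scene","top"):
    p,d=arm.capture(n); np.savez(f"pics/{n}0.npz",p=p,d=d); cv2.imwrite(f"pics/{n}0.png",p[:,:,::-1])
    i=arm.camera_info(n); print(n,np.round(i["K"],1).tolist(),np.round(i["cam_to_world"],4).tolist())
s=arm.observe();print(s)
E
```

```text
pics
scene [[434.9, 0.0, 314.9], [0.0, 434.9, 194.8], [0.0, 0.0, 1.0]] [[0.2403, 0.7731, -0.587, 1.2352], [0.9707, -0.1915, 0.1451, -0.1763], [-0.0003, -0.6046, -0.7965, 0.9124], [0.0, 0.0, 0.0, 1.0]]
top [[419.0, 0.0, 322.3], [0.0, 419.0, 201.5], [0.0, 0.0, 1.0]] [[0.028, -0.9794, 0.1997, 0.3927], [-0.9996, -0.0284, 0.0009, -0.0333], [0.0048, -0.1997, -0.9798, 1.2475], [0.0, 0.0, 0.0, 1.0]]
{'clock': 0.1, 'joint_pos': array([ 1.38059960e+00,  3.85496321e-01,  6.78599420e-03, -4.06058987e-04,
       -1.19400749e+00, -2.58578963e-01]), 'dq': array([-2.74840587e-03, -5.60968121e-04,  1.76802536e-03,  1.64522072e-03,
        8.06763455e-06,  1.34477468e-03]), 'joint_torque': array([-4.15026498e-04, -3.91690886e+01,  1.87934554e+01,  4.23191875e+00,
        1.34542573e-02, -6.70372378e-05]), 'eef_pos': array([0.27095153, 0.56267112, 0.24027239]), 'tcp_rot': array([[ 9.00914017e-01, -4.33997000e-01, -7.34022382e-04],
       [-4.33997602e-01, -9.00912196e-01, -1.81543351e-03],
       [ 1.26602979e-04,  1.95411345e-03, -9.99998083e-01]]), 'ft_force': array([0.7521854 , 0.22334369, 0.43659755]), 'moment': array([-0.00525874, -0.01264786, -0.05075524]), 'grasp_force': 0.0, 'opening': 1.0012279974844616}
```

View pics/scene0.png

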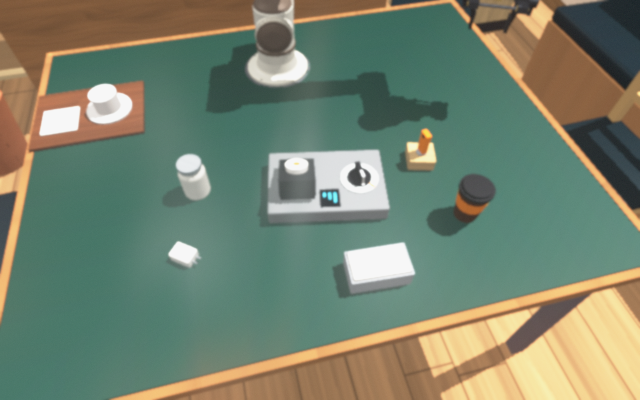

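View pics/top0.png

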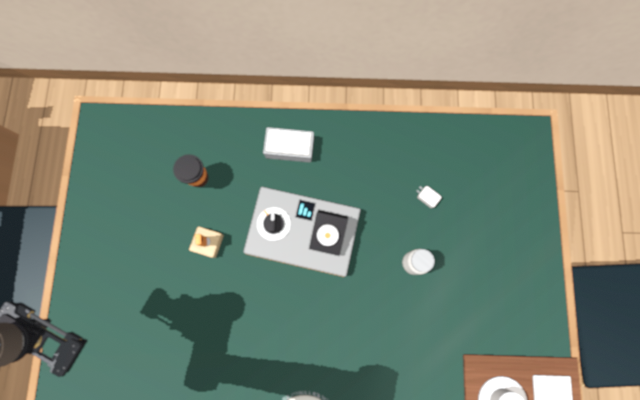

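The scene view has the dial at (360,178), the pad at (296,165) and the key at (425,142). In the top view they are at (273,223), (327,235) and (203,241). Next I'll enlarge these areas to see the pointer and the mark.

Run:
```python
import cv2,numpy as np
t=cv2.imread("pics/top0.png");s=cv2.imread("pics/scene0.png")
a=cv2.resize(t[180:285,180:370],None,fx=4.2,fy=4.2,interpolation=cv2.INTER_CUBIC)[:,:798]
cv2.imwrite("pics/c1.png",a[:, :])
b=cv2.resize(s[125:225,260:450],None,fx=4.2,fy=4.2,interpolation=cv2.INTER_CUBIC)
cv2.imwrite("pics/c2.png",b)
```

```text
(no output)
```

View pics/c1.png

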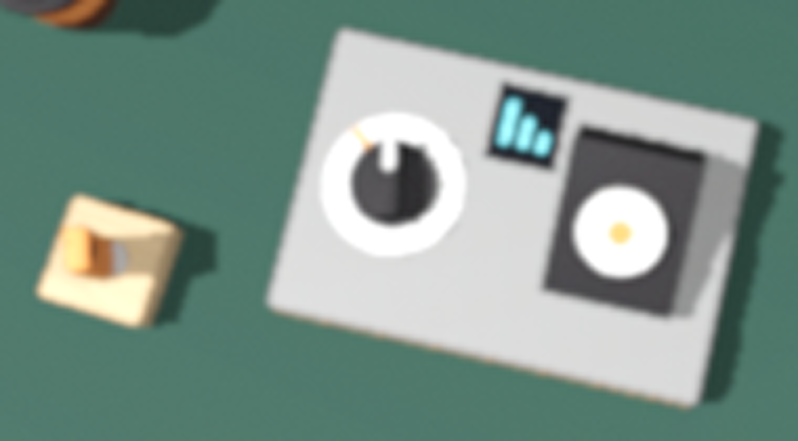

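View pics/c2.png

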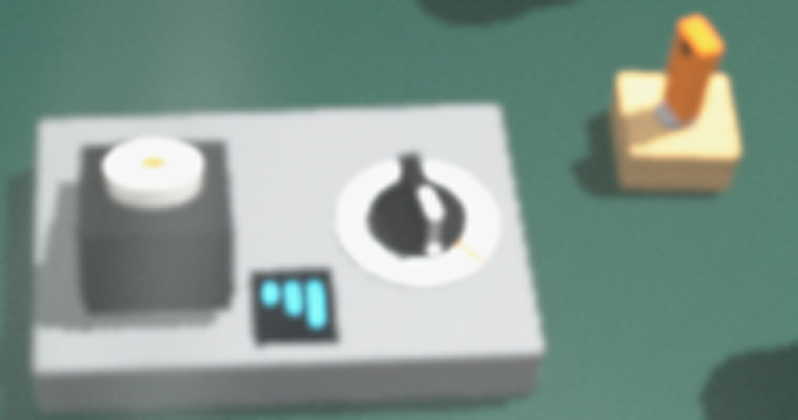

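Top crop: the orange mark is at about (362,137) and the ring centre at about (393,183). The white pointer points up (388,150), and the key's top face is near (80,250). The mark therefore lies counter-clockwise of the pointer.

```bash
cat > h.py <<'E'
import cv2,numpy as np
from scipy.optimize import least_squares
from bench import arm
C={n:arm.camera_info(n) for n in("scene","top")}
def ray(n,uv):
    uv=np.atleast_2d(np.asarray(uv,float));K=np.array(C[n]["K"]);T=np.array(C[n]["cam_to_world"])
    d=np.c_[uv,np.ones(len(uv))]@np.linalg.inv(K).T@T[:3,:3].T
    return T[:3,3],d
def plane(n,uv,z):
    o,d=ray(n,uv);return o+d*((z-o[2])/d[:,2])[:,None]
def tri(us,ut):
    A=[];b=[]
    for n,u in(("scene",us),("top",ut)):
        o,d=ray(n,u);d=d[0]/np.linalg.norm(d[0]);P=np.eye(3)-np.outer(d,d);A.append(P);b.append(P@o)
    A=np.vstack(A);b=np.hstack(b);x=np.linalg.lstsq(A,b,rcond=None)[0]
    return x,np.linalg.norm(A@x-b)
def world(n,d):
    v,u=np.mgrid[:400,:640];o,r=ray(n,np.c_[u.ravel(),v.ravel()]);return (o+r*d.ravel()[:,None]).reshape(400,640,3)
def proj(n,X):
    T=np.linalg.inv(np.array(C[n]["cam_to_world"]));p=np.atleast_2d(X)@T[:3,:3].T+T[:3,3];p=p@np.array(C[n]["K"]).T;return p[:,:2]/p[:,2:]
def circ(P):
    f=lambda q:np.hypot(P[:,0]-q[0],P[:,1]-q[1])-q[2]
    return least_squares(f,[*P[:,:2].mean(0),.045],loss="soft_l1",f_scale=.001).x
def cen(m,w=None):
    v,u=np.nonzero(m);w=np.ones(len(u)) if w is None else w[m].astype(float);return np.array([(u*w).sum(),(v*w).sum()])/w.sum()
def blob(m,near):
    k,l,s,c=cv2.connectedComponentsWithStats(m.astype(np.uint8));
    if k<2:return m&False
    i=1+np.argmin(np.hypot(*(c[1:]-near).T));return l==i
E
python3 - <<'E'
from h import *
near={"scene":dict(dial=(360,178),dot=(296,164),mark=(371,184),key=(425,140)),"top":dict(dial=(273,223),dot=(327.5,235),mark=(266,213),key=(201,240))}
R={}
for n in near:
    z=np.load(f"pics/{n}0.npz");p=z["p"].astype(int);W=world(n,z["d"]);N=near[n];r,g,b=p[...,0],p[...,1],p[...,2]
    sat=p.max(2)-p.min(2);hsv=cv2.cvtColor(z["p"],cv2.COLOR_RGB2HSV)
    v,u=np.mgrid[:400,:640];D=lambda c:np.hypot(u-c[0],v-c[1])
    # ring: convex hull at subpixel via upscaling
    big=cv2.resize(z["p"].min(2),None,fx=8,fy=8,interpolation=cv2.INTER_CUBIC)
    sc=lambda q:(q+.5)/8-.5
    con=np.median(p.min(2)[(D(N["dial"])<60)&(np.abs(W[...,2]-.045)<.006)&(p.min(2)>120)&(p.min(2)<235)]);print(n,"console grey",con)
    m=(big>(con+250)/2).astype(np.uint8);cs,_=cv2.findContours(m,cv2.RETR_EXTERNAL,cv2.CHAIN_APPROX_NONE)
    for nm in("dial","dot"):
        c=min(cs,key=lambda c:np.hypot(*(sc(c[:,0]).mean(0)-N[nm]))+(1e3 if len(c)<60 else 0))
        h=sc(cv2.convexHull(c)[:,0].astype(float)) if nm=="dot" else sc(c[:,0].astype(float))
        R[n,nm]=h
        if nm=="dial":
            P=plane(n,h,.0485);q=circ(P);R[n,"rc"]=q;print("ring",np.round(q,4),"centre px",proj(n,[*q[:2],.0485])[0].round(2))
    mk=(D(N["mark"])<9)&(r-b>25);mk=blob(mk,N["mark"]);c=cen(mk,r-b);M=plane(n,c,.0485)[0];R[n,"mark"]=c
    print("mark",c.round(2),mk.sum(),M.round(4),"ang",np.arctan2(*(M[:2]-q[:2])[::-1]).round(3),"rad",np.hypot(*(M[:2]-q[:2])).round(4))
    mk=blob((D(N["dot"])<6)&(r-b>30),N["dot"]);c=cen(mk,r-b);R[n,"dot2"]=c;print("dot",c.round(2),mk.sum(),"depthpt",np.median(W[mk],0).round(4))
    mk=blob((D(N["key"])<25)&(hsv[...,0]<22)&(hsv[...,1]>150)&(r>110),N["key"])
    t=mk&(W[...,2]>.1);c=cen(t);R[n,"kt"]=c;P=plane(n,np.argwhere(t)[:,::-1],.107);e=np.linalg.eigh(np.cov(P[:,:2].T))
    rc=cv2.minAreaRect((P[:,:2]*1000).astype(np.float32))
    print("key top",c.round(2),t.sum(),"zmax",np.percentile(W[mk][:,2],[50,90,99]).round(3),P.mean(0).round(4),"rect",np.round(rc[0],1),np.round(rc[1],1),rc[2],"axis",np.arctan2(e[1][1,1],e[1][0,1]).round(3),np.sqrt(12*e[0]).round(4))
    # console yaw
    m=(np.abs(W[...,2]-.045)<.008)&(sat<25)&(p.min(2)>120)&(D(N["dial"])<110);m=cv2.morphologyEx(m.astype(np.uint8),2,np.ones((3,3)));cs,_=cv2.findContours(m,0,cv2.CHAIN_APPROX_NONE);c=max(cs,key=cv2.contourArea)[:,0]
    P=plane(n,c,.045);rc=cv2.minAreaRect((P[:,:2]*1000).astype(np.float32));print("console",np.round(rc[0],1),np.round(rc[1],1),round(rc[2],2))
for a in("mark","dot2","kt"):
    x,e=tri(R["scene",a],R["top",a]);print(a,x.round(4),e.round(4))
x,e=tri(proj("scene",[*R["scene","rc"][:2],.0485])[0],proj("top",[*R["top","rc"][:2],.0485])[0]);print("ring tri",x.round(4),e.round(4))
E
```

```text
scene console grey 222.0
ring [0.559  0.1167 0.0072] centre px [362.   172.97]
mark [371.55 184.55] 2 [0.6015 0.1286 0.0485] ang 0.273 rad 0.0441
dot [296.07 163.26] 12 depthpt [ 0.535  -0.0502  0.1055]
key top [425.19 134.85] 27 zmax [0.08  0.104 0.108] [0.5208 0.2954 0.107 ] rect [518.8 295.4] [31.9 13.6] 20.063209533691406 axis -2.939 [0.0123 0.0361]
console [556.2  19.9] [298.3 203.4] 78.94
top console grey 218.0
ring [0.5656 0.1077 0.0472] centre px [273.14 224.35]
mark [266.22 213.16] 13 [0.5978 0.1294 0.0485] ang 0.594 rad 0.0388
dot [327.23 235.02] 24 depthpt [ 0.5322 -0.048   0.1065]
key top [200.9 240.4] 10 zmax [0.085 0.105 0.106] [0.5075 0.2951 0.107 ] rect [508.6 295.6] [21.8  2.7] 1.6312419176101685 axis -3.104 [0.0027 0.0272]
console [551.2  23.2] [299.2 199.6] 78.77
mark [0.5985 0.13   0.0444] 0.0
dot2 [ 0.5324 -0.0494  0.1027] 0.0014
kt [0.5094 0.3008 0.0941] 0.0028
ring tri [0.5653 0.1102 0.0571] 0.0051
```

Run:
```python
from h import *
R={}
for n,kd,key in(("scene",(360,178),(425,140)),("top",(273,223),(201,240))):
    z=np.load(f"pics/{n}0.npz");p=z["p"].astype(int);W=world(n,z["d"]);r,b=p[...,0],p[...,2]
    v,u=np.mgrid[:400,:640];D=lambda c:np.hypot(u-c[0],v-c[1])
    t=(D(key)<25)&(r-b>50)&(W[...,2]>.095);P=plane(n,np.argwhere(t)[:,::-1],.107)
    rc=cv2.minAreaRect((P[:,:2]*1000).astype(np.float32));print(n,"key",t.sum(),cen(t).round(2),P.mean(0).round(4),np.round(rc[0],1),np.round(rc[1],1),round(rc[2],1),"depth",W[t].mean(0).round(4))
    br=(D(key)<25)&(r-b>50)&(r>225);c=cen(br);P=plane(n,np.argwhere(br)[:,::-1],.107);e=np.linalg.eigh(np.cov(P[:,:2].T))
    print("  bright",br.sum(),c.round(2),P.mean(0).round(4),"axis",np.arctan2(e[1][1,1],e[1][0,1]).round(3),np.sqrt(12*e[0]).round(4)); R[n,"k"]=c
    # radial edges of ring about guess, outward, 50% crossing
    g=np.array([.5665,.107]);E=[];mn=z["p"].min(2).astype(np.float32)
    for a in np.linspace(0,2*np.pi,120,endpoint=False):
        rr=np.arange(.040,.060,.0002);uv=proj(n,np.c_[g[0]+rr*np.cos(a),g[1]+rr*np.sin(a),0*rr+.0485]).astype(np.float32)
        s=cv2.remap(mn,uv[:,:1],uv[:,1:],cv2.INTER_LINEAR)[:,0]; gr=np.convolve(s,np.r_[np.ones(10),-np.ones(10)][::-1],"valid")
        i=np.argmin(-(-gr)) if False else np.argmax(s[:-20]-s[20:])+10
        if s[i-10]>235 and s[i-10]-s[i+10 if i+10<len(s) else -1]>12:E.append([g[0]+rr[i]*np.cos(a),g[1]+rr[i]*np.sin(a)])
    q=circ(np.array(E));R[n,"r"]=proj(n,[*q[:2],.0485])[0];print("  ring",len(E),q.round(4))
    # black skirt+bar / pointer
    bar=(D(kd)<22)&(W[...,2]>.072)&(W[...,2]<.095);Pb=W[bar][:,:2];e=np.linalg.eigh(np.cov(Pb.T));print("  bar",bar.sum(),Pb.mean(0).round(4),"ang",np.arctan2(e[1][1,1],e[1][0,1]).round(3),np.sqrt(12*e[0]).round(4),"z",np.percentile(W[bar][:,2],[50,95]).round(4))
    wp=bar&(mn>170);print("  white",wp.sum(),W[wp].mean(0).round(4) if wp.any() else "")
    dk=bar.copy();Pz=plane(n,np.argwhere(dk)[:,::-1],.083);print("  barplane",Pz.mean(0).round(4))
    print("  ring depth z",np.median(W[(D(kd)<18)&(mn>245)][:,2]).round(4), "dock z",np.median(W[(D(key)<25)&(W[...,2]>.025)&(W[...,2]<.045)],0).round(4))
for a in"kr":print(a,*[np.round(x,4) for x in tri(R["scene",a],R["top",a])])
```

```text
scene key 81 [425.43 135.22] [0.5221 0.2955 0.107 ] [552.8 274.4] [ 46.5 116.8] 73.2 depth [0.5511 0.2756 0.1435]
  bright 265 [423.64 149.04] [0.5663 0.2723 0.107 ] axis 2.654 [0.0648 0.1251]
  ring 99 [0.5697 0.1054 0.0506]
  bar 120 [0.5726 0.1029] ang -3.117 [0.015  0.0583] z [0.0816 0.0851]
  white 42 [0.5777 0.1051 0.0822]
  barplane [0.5742 0.1022 0.083 ]
  ring depth z 0.0479 dock z [0.5241 0.2939 0.033 ]
top key 78 [198.58 238.88] [0.5114 0.3017 0.107 ] [511.4 294.4] [27.3 35.4] 1.6 depth [0.5099 0.298  0.1209]
  bright 294 [202.65 239.2 ] [0.511  0.2906 0.107 ] axis -2.969 [0.0667 0.0717]
  ring 117 [0.5685 0.108  0.0501]
  bar 108 [0.5684 0.1061] ang -3.138 [0.0152 0.0537] z [0.0834 0.0867]
  white 32 [0.5847 0.1067 0.0839]
  barplane [0.5684 0.1061 0.083 ]
  ring depth z 0.0492 dock z [0.5073 0.2946 0.0348]
k [0.5169 0.3067 0.0467] 0.0014
r [0.5685 0.1071 0.0468] 0.0016
```

```bash
cat >> h.py <<'E'
from scipy.spatial.transform import Rotation as Ro
def go(p,R):
    s=arm.observe();T=s["tcp_rot"];d=T.T@(np.array(p)-s["eef_pos"]);w=Ro.from_matrix(T.T@R).as_rotvec()/(2*np.pi)
    print("row",d.round(4).tolist(),w.round(4).tolist(),"clock",round(s["clock"],2))
def down(a): return np.array([[np.cos(a),np.sin(a),0],[np.sin(a),-np.cos(a),0],[0,0,-1.]])
E
python3 -c "
from h import *
go([.569,.1065,.17],down(0))"
```

```text
row [0.4665, 0.2815, 0.0709] [0.0003, 0.0, -0.0714] clock 0.1
```

```bash
python3 -m creep '[0.4665,0.2815,0.04,0.0003,0,-0.0714,0.4665,0.2815,0.04,0.0003,0,-0.0714,0.4665,0.2815,0.04,0.0003,0,-0.0714,0.4665,0.2815,0.04,0.0003,0,-0.0714,0.4665,0.2815,0.04,0.0003,0,-0.0714,0.4665,0.2815,0.04,0.0003,0,-0.0714,0.4665,0.2815,0.04,0.0003,0,-0.0714,0.4665,0.2815,0.04,0.0003,0,-0.0714,0.4665,0.2815,0.04,0.0003,0,-0.0714,0.4665,0.2815,0.04,0.0003,0,-0.0714,0.4665,0.2815,0.04,0.0003,0,-0.0714,0.4665,0.2815,0.04,0.0003,0,-0.0714]' 0.5; python3 -c "
from h import *
go([.569,.1065,.14],down(0))"
```

```text
clock: 1.1
eef_pos: [0.5445, 0.1439, 0.2043]
tcp_rot: [[1.0, -0.0, -0.0], [-0.0, -1.0, 0.002], [-0.0, -0.002, -1.0]]
ft_force: [0.5, 0.7, -0.2]
opening: 0.5
grasp_force: 0.0
row [0.0245, 0.0375, 0.0642] [-0.0003, 0.0, -0.0] clock 1.1
```

```bash
python3 -m creep '[0.0245,0.0375,0.06,-0.0003,0,0,0.0245,0.0375,0.06,-0.0003,0,0,0.0245,0.0375,0.06,-0.0003,0,0,0.0245,0.0375,0.06,-0.0003,0,0]'; python3 -c "
from h import *
go([.569,.1065,.077],down(0))"
```

```text
clock: 1.43
eef_pos: [0.5677, 0.107, 0.1425]
tcp_rot: [[1.0, -0.002, -0.004], [-0.002, -1.0, -0.002], [-0.004, 0.002, -1.0]]
ft_force: [0.9, 0.5, 0.8]
opening: 0.505
grasp_force: 0.0
row [0.0016, 0.0003, 0.0655] [0.0004, 0.0006, -0.0004] clock 1.43
```

Descend in gentle steps, then close.

```bash
python3 -m creep '[0,0,0.02,0,0,0,0,0,0.04,0,0,0,0,0,0.055,0,0,0,0,0,0.062,0,0,0,0,0,0.065,0,0,0,0,0,0.065,0,0,0,0,0,0.065,0,0,0]'; python3 -m creep '[0,0,0,0,0,0,0,0,0,0,0,0,0,0,0,0,0,0,0,0,0,0,0,0,0,0,0,0,0,0,0,0,0,0,0,0,0,0,0,0,0,0,0,0,0,0,0,0]' 0
```

```text
clock: 2.02
eef_pos: [0.5693, 0.1093, 0.081]
tcp_rot: [[1.0, 0.001, 0.003], [0.001, -1.0, 0.001], [0.003, -0.001, -1.0]]
ft_force: [0.9, 0.1, -0.2]
opening: 0.497
grasp_force: 0.0
clock: 2.68
eef_pos: [0.5685, 0.1078, 0.0798]
tcp_rot: [[1.0, -0.0, 0.0], [-0.0, -1.0, -0.001], [0.0, 0.001, -1.0]]
ft_force: [0.5, -4.0, 1.5]
opening: 0.159
grasp_force: 30.0
```

```bash
python3 -m creep '[0,0,0,0,0,-0.01,0,0,0,0,0,-0.02,0,0,0,0,0,-0.03,0,0,0,0,0,-0.04,0,0,0,0,0,-0.05,0,0,0,0,0,-0.06,0,0,0,0,0,-0.07,0,0,0,0,0,-0.08,0,0,0,0,0,-0.09,0,0,0,0,0,-0.1003,0,0,0,0,0,-0.1003,0,0,0,0,0,-0.1003]'; python3 -m creep '[0,0,0,0,0,0,0,0,0,0,0,0,0,0,0,0,0,0,0,0,0,0,0,0]' 0.4;  python3 -m creep '[0,0,-0.03,0,0,0,0,0,-0.06,0,0,0,0,0,-0.09,0,0,0,0,0,-0.12,0,0,0,0,0.04,-0.14,0,0,0,0,0.08,-0.14,0,0,0,0,0.12,-0.14,0,0,0,0,0.16,-0.14,0,0,0,0,0.19,-0.14,0,0,0,0,0.22,-0.14,0,0,0]'
```

```text
clock: 3.68
eef_pos: [0.5685, 0.1076, 0.0798]
tcp_rot: [[0.809, 0.588, 0.0], [0.588, -0.809, -0.001], [-0.001, 0.001, -1.0]]
ft_force: [1.1, -4.7, 1.4]
opening: 0.165
grasp_force: 30.0
clock: 4.02
eef_pos: [0.5685, 0.1089, 0.0795]
tcp_rot: [[0.808, 0.589, 0.001], [0.589, -0.808, 0.0], [0.001, -0.0, -1.0]]
ft_force: [-0.1, 0.1, -0.2]
opening: 0.358
grasp_force: 0.0
clock: 4.85
eef_pos: [0.6989, -0.0707, 0.2192]
tcp_rot: [[0.809, 0.588, 0.0], [0.588, -0.809, 0.0], [0.0, -0.0, -1.0]]
ft_force: [0.3, 0.5, 0.5]
opening: 0.399
grasp_force: 0.0
```

Run:
```python
from h import *
o=[]
for n,c in(("top",(273,223)),("scene",(360,178))):
    p,d=arm.capture(n);np.savez(f"pics/{n}1.npz",p=p,d=d)
    x,y=c;o.append(cv2.resize(p[y-20:y+20,x-20:x+20],(399,399),interpolation=cv2.INTER_CUBIC))
o0=np.hstack(o)
o=[]
for n,c in(("top",(203,240)),("scene",(423,145))):
    p=np.load(f"pics/{n}0.npz")["p"];x,y=c;o.append(cv2.resize(p[y-20:y+20,x-20:x+20],(399,399),interpolation=cv2.INTER_CUBIC))
cv2.imwrite("pics/d1.png",cv2.resize(np.vstack([o0,np.hstack(o)]),(600,600))[:,:,::-1])
```

```text
(no output)
```

View pics/d1.png

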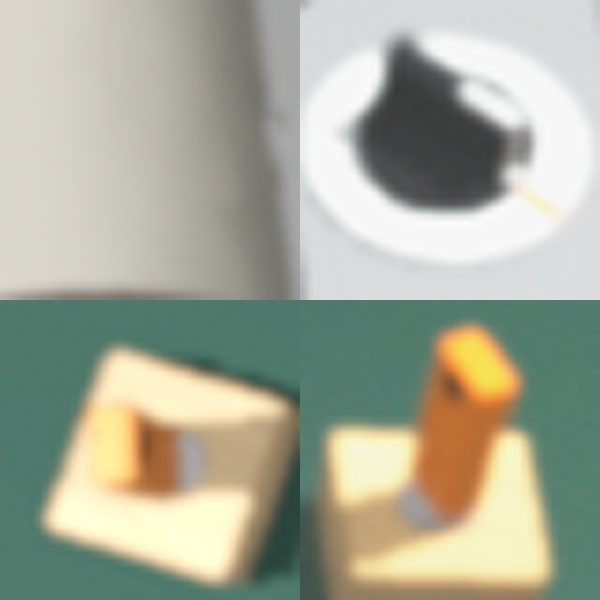

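Scene crop: the pointer's white end (512,178) meets the orange mark (520,190 to 565,218), so the dial looks aligned. The arm hides the top view, so I'll check that later. The key's top face is visible in both lower crops, at top pixel about (198,239) and scene pixel about (427,133).

Run:
```python
from h import *
R={}
for n,k in(("top",(198.3,239.3)),("scene",(426.7,133.3))):
    z=np.load(f"pics/{n}0.npz");p=z["p"];W=world(n,z["d"])
    x0,y0=int(k[0])-12,int(k[1])-12
    big=cv2.resize(p[y0:y0+25,x0:x0+25],None,fx=8,fy=8,interpolation=cv2.INTER_CUBIC).astype(int)
    m=(big[...,0]-big[...,2]>85)&(big[...,0]>228)
    loc=(np.array(k)-[x0,y0]+.5)*8
    m=blob(m,loc);v,u=np.nonzero(m);uv=np.c_[u+.5,v+.5]/8-.5+[x0,y0]
    P=plane(n,uv,.107);rc=cv2.minAreaRect((P[:,:2]*1000).astype(np.float32));e=np.linalg.eigh(np.cov(P[:,:2].T))
    R[n]=uv.mean(0);print(n,R[n].round(2),m.sum()/64,P.mean(0).round(4),np.round(rc[0],1),np.round(rc[1],1),round(rc[2],1),"axis",np.arctan2(e[1][1,1],e[1][0,1]).round(3),np.sqrt(12*e[0]).round(4))
    D=np.hypot(np.arange(640)-k[0],(np.arange(400)-k[1])[:,None]);dk=(D<25)&(abs(W[...,2]-.034)<.006)
    dk=cv2.morphologyEx(dk.astype(np.uint8),cv2.MORPH_CLOSE,np.ones((9,9)))
    P=plane(n,np.argwhere(dk)[:,::-1],.034);rc=cv2.minAreaRect((P[:,:2]*1000).astype(np.float32));print("  dock",np.round(rc[0],1),np.round(rc[1],1),round(rc[2],1))
print(tri(R["scene"],R["top"]))
go([.52,.3,.24],down(0))
```

```text
top [197.66 238.76] 64.9375 [0.5117 0.3043 0.107 ] [510.2 305. ] [32.8 19.2] 1.4 axis -2.966 [0.0158 0.0308]
  dock [511.5 302.9] [72.9 69.8] 74.6
scene [426.39 133.31] 57.328125 [0.5164 0.3006 0.107 ] [516.3 300.7] [33.4 19. ] 7.3 axis -3.112 [0.0171 0.031 ]
  dock [508.9 301.8] [70.9 56.1] 76.1
(array([0.51191271, 0.30471365, 0.10196799]), np.float64(0.0014457855735678586))
row [0.0725, -0.4073, -0.0221] [0.0001, 0.0001, 0.0995] clock 4.95
```

```bash
python3 -c "
from h import *
go([.513,.3032,.2],down(0.1))"
```

```text
row [0.0687, -0.414, 0.0179] [0.0, 0.0001, 0.0836] clock 4.95
```

```bash
python3 -m creep '[0.0687,-0.414,0.0179,0,0,0.0836,0.0687,-0.414,0.0179,0,0,0.0836,0.0687,-0.414,0.0179,0,0,0.0836,0.0687,-0.414,0.0179,0,0,0.0836,0.0687,-0.414,0.0179,0,0,0.0836,0.0687,-0.414,0.0179,0,0,0.0836,0.0687,-0.414,0.0179,0,0,0.0836,0.0687,-0.414,0.0179,0,0,0.0836,0.0687,-0.414,0.0179,0,0,0.0836,0.0687,-0.414,0.0179,0,0,0.0836,0.0687,-0.414,0.0179,0,0,0.0836,0.0687,-0.414,0.0179,0,0,0.0836]' 0.6;python3 -m creep '[0,0,0,0,0,0,0,0,0,0,0,0]'
python3 - <<'E'
from h import *
go([.513,.3032,.15],down(0.1))
p,d=arm.capture("top");np.savez("pics/top2.npz",p=p,d=d)
o=cv2.resize(p[200:250,180:330],(798,266),interpolation=cv2.INTER_CUBIC)
o2=cv2.resize(p[203:243,253:293],(300,300),interpolation=cv2.INTER_CUBIC)
c=np.zeros((566,798,3),np.uint8);c[:266]=o;c[266:,:300]=o2
cv2.imwrite("pics/e1.png",c[:,:,::-1])
E
```

```text
clock: 5.95
eef_pos: [0.5075, 0.3087, 0.2015]
tcp_rot: [[0.994, 0.11, 0.0], [0.11, -0.994, 0.0], [0.0, -0.0, -1.0]]
ft_force: [0.4, -1.5, 0.1]
opening: 0.601
grasp_force: 0.0
clock: 6.12
eef_pos: [0.5097, 0.3051, 0.2017]
tcp_rot: [[0.995, 0.104, 0.0], [0.104, -0.995, -0.0], [0.0, 0.0, -1.0]]
ft_force: [-0.4, 0.2, 0.4]
opening: 0.602
grasp_force: 0.0
row [0.0031, 0.0022, 0.0517] [0.0, -0.0, 0.0007] clock 6.12
```

View pics/e1.png

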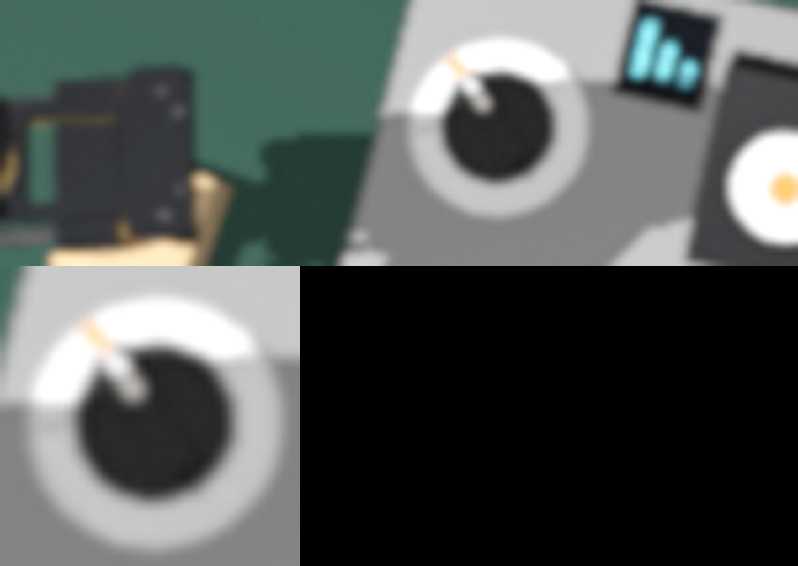

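The pointer and the orange mark (crop 95,330) look collinear. I'll check that numerically.

Run:
```python
from h import *
for f,n in(("top0","top"),("top2","top"),("scene0","scene"),("scene1","scene")):
    p=np.load(f"pics/{f}.npz")["p"];mn=p.min(2).astype(np.float32);rb=np.clip(p[...,0].astype(np.float32)-p[...,2],0,None)
    g=np.array([.5685,.1075])
    for it in range(3):
        E=[]
        for a in np.linspace(0,2*np.pi,180,endpoint=False):
            rr=np.arange(.041,.056,.0002);uv=proj(n,np.c_[g[0]+rr*np.cos(a),g[1]+rr*np.sin(a),0*rr+.0485]).astype(np.float32)
            s=cv2.remap(mn,uv[:,:1],uv[:,1:],cv2.INTER_CUBIC)[:,0];dd=s[:-12]-s[12:];i=np.argmax(dd)
            if 3<i<len(dd)-3 and dd[i]>8:E.append(g+(rr[i]+.0012)*np.array([np.cos(a),np.sin(a)]))
        q=circ(np.array(E));g=q[:2]
    # mark direction: orange weight over angle in ring annulus
    A=np.linspace(.2,1.1,181);rr=np.linspace(.034,.047,14);aa,r2=np.meshgrid(A,rr)
    uv=proj(n,np.c_[(g[0]+r2*np.cos(aa)).ravel(),(g[1]+r2*np.sin(aa)).ravel(),0*aa.ravel()+.0485]).astype(np.float32)
    s=cv2.remap(rb,uv[:,:1],uv[:,1:],cv2.INTER_LINEAR).reshape(aa.shape).mean(0);s=np.clip(s-np.median(s)-.15*s.max(),0,None);pk=A[np.argmax(s)];w=s*(abs(A-pk)<.2)
    print(f,"ring",q.round(4),len(E),"mark",(w@A/w.sum()).round(3),pk.round(3),end=" ")
    # pointer direction on bar top plane
    rr=np.linspace(.012,.024,10);aa,r2=np.meshgrid(A-.63*(f[-1]=="0"),rr)
    uv=proj(n,np.c_[(g[0]+r2*np.cos(aa)).ravel(),(g[1]+r2*np.sin(aa)).ravel(),0*aa.ravel()+.083]).astype(np.float32)
    s=cv2.remap(mn,uv[:,:1],uv[:,1:],cv2.INTER_LINEAR).reshape(aa.shape).mean(0);s=np.clip(s-s.min()-.4*np.ptp(s),0,None);print("pointer",(s@aa[0]/s.sum()).round(3))
```

```text
top0 ring [0.5685 0.1079 0.05  ] 177 mark 0.637 0.64 pointer 0.002
top2 ring [0.5685 0.1076 0.0488] 176 mark 0.643 0.64 pointer 0.614
scene0 ring [0.5696 0.1053 0.0506] 164 mark 0.628 0.625 pointer 0.007
scene1 ring [0.5696 0.1053 0.0504] 164 mark 0.627 0.625 pointer 0.73
```

The mark is at about 0.635 and the dial at about 0.63, so the dial is set. Now the key.

```bash
python3 -m creep '[0.0031,0.0022,0.03,0,0,0,0.0031,0.0022,0.06,0,0,0,0.0031,0.0022,0.085,0,0,0,0.0031,0.0022,0.1,0,0,0,0.0031,0.0022,0.112,0,0,0,0.0031,0.0022,0.119,0,0,0,0.0031,0.0022,0.119,0,0,0]';python3 -m creep '[0,0,0,0,0,0,0,0,0,0,0,0,0,0,0,0,0,0,0,0,0,0,0,0,0,0,0,0,0,0,0,0,0,0,0,0,0,0,0,0,0,0]' 0
```

```text
clock: 6.75
eef_pos: [0.5129, 0.302, 0.081]
tcp_rot: [[0.995, 0.102, -0.002], [0.102, -0.995, -0.002], [-0.002, 0.002, -1.0]]
ft_force: [-0.3, -0.1, 0.0]
opening: 0.599
grasp_force: 0.0
clock: 7.33
eef_pos: [0.5131, 0.304, 0.0829]
tcp_rot: [[0.994, 0.105, 0.001], [0.105, -0.995, 0.0], [0.001, -0.0, -1.0]]
ft_force: [-0.3, -0.2, 1.6]
opening: 0.179
grasp_force: 30.0
```

```bash
cat >> h.py <<'E'
psi=-.1945
Rc=Ro.from_euler("z",psi).as_matrix();n_=Rc@[-np.sin(.35),0,np.cos(.35)];x_=Rc@[np.cos(.35),0,np.sin(.35)]
Rp=np.c_[x_,np.cross(-n_,x_),-n_]
E
python3 -m creep '[0,0,-0.01,0,0,0,0,0,-0.03,0,0,0,0,0,-0.06,0,0,0,0,0,-0.09,0,0,0,0,0,-0.12,0,0,0,0,0,-0.15,0,0,0,0,0,-0.15,0,0,0,0,0,-0.15,0,0,0]'
python3 - <<'E'
from h import *
print(plane("top",[327.23,235.02],.1045),plane("scene",[296.07,163.26],.1045))
for n,c in(("top",(327.2,235)),("scene",(296,163))):
    z=np.load(f"pics/{n}0.npz");W=world(n,z["d"]);v,u=np.mgrid[:400,:640]
    m=(np.hypot(u-c[0],v-c[1])<5);P=W[m];q=P.mean(0);e=np.linalg.svd(P-q)[2][2];print(n,q.round(4),(e*np.sign(e[2])).round(3))
print("n",n_.round(3))
dot=np.array([.533,-.0485,.1045])
print((dot+n_*.111).round(4));go(dot+n_*.13,Rp)
E
```

```text
clock: 8.0
eef_pos: [0.5135, 0.3045, 0.2356]
tcp_rot: [[0.994, 0.105, 0.004], [0.105, -0.994, 0.004], [0.005, -0.003, -1.0]]
ft_force: [0.1, -0.1, -0.9]
opening: 0.179
grasp_force: 30.0
[[ 0.53232897 -0.0484482   0.1045    ]] [[ 0.53382792 -0.05068263  0.1045    ]]
top [ 0.5322 -0.0488  0.106 ] [-0.401  0.03   0.916]
scene [ 0.5333 -0.0507  0.1049] [-0.332  0.072  0.941]
n [-0.336  0.066  0.939]
[ 0.4957 -0.0411  0.2088]
row [-0.0602, 0.3399, 0.0076] [-0.009, 0.0546, 0.047] clock 8.0
```

```bash
python3 -m creep '[-0.006,0.034,0,-0.001,0.005,0.005,-0.012,0.068,0,-0.002,0.011,0.009,-0.018,0.102,0,-0.003,0.016,0.014,-0.024,0.136,0,-0.004,0.022,0.019,-0.03,0.17,0,-0.005,0.027,0.024,-0.036,0.204,0,-0.006,0.033,0.028,-0.042,0.238,0,-0.007,0.038,0.033,-0.048,0.272,0,-0.008,0.044,0.038,-0.054,0.306,0,-0.009,0.05,0.043,-0.0602,0.335,0.007,-0.009,0.0546,0.047,-0.0602,0.3399,0.0076,-0.009,0.0546,0.047,-0.0602,0.3399,0.0076,-0.009,0.0546,0.047]'
python3 - <<'E'
from h import *
s=arm.observe();T=s["tcp_rot"];print(s["eef_pos"].round(4),s["ft_force"].round(2))
print("tip est",(s["eef_pos"]+T[:,2]*.071).round(4),"angle err deg",np.degrees(np.arccos(-T[:,2]@n_)).round(2))
go(np.array([.532,-.0485,.1045])+n_*.091,Rp)
o=[]
for n,c in(("top",(327,230)),("scene",(296,155))):
    p,d=arm.capture(n);np.savez(f"pics/{n}3.npz",p=p,d=d);x,y=c
    o.append(cv2.resize(p[y-32:y+32,x-32:x+32],(400,400),interpolation=cv2.INTER_CUBIC))
cv2.imwrite("pics/f1.png",np.hstack(o)[:,:,::-1])
E
```

```text
clock: 9.0
eef_pos: [0.4867, -0.0426, 0.2235]
tcp_rot: [[0.924, -0.196, 0.329], [-0.183, -0.981, -0.072], [0.337, 0.006, -0.942]]
ft_force: [1.2, 0.5, 0.0]
opening: 0.183
grasp_force: 30.0
[ 0.4867 -0.0426  0.2235] [1.15 0.46 0.04]
tip est [ 0.5101 -0.0477  0.1567] angle err deg 0.55
row [0.0023, -0.0032, 0.0364] [0.0011, 0.001, -0.0001] clock 9.0
```

View pics/f1.png

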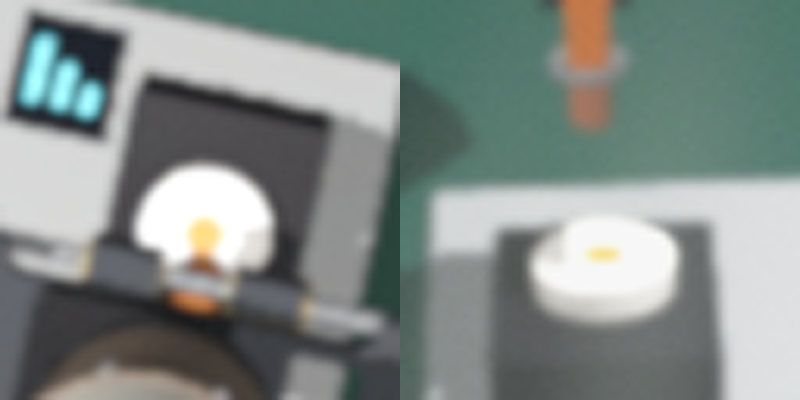

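The copper tip is in the scene crop at about (590,125), above the dot at (603,254). I'll compare it with the projected estimate.

Run:
```python
from h import *
s=arm.observe();T=s["tcp_rot"];t=s["eef_pos"]+T[:,2]*.071;d=T[:,2]
for X in(t,t-d*.011,t-d*.022,t-d*.0245):
    print(proj("scene",X).round(2),end=" ")
print("dot",proj("scene",[.532,-.0485,.1045]).round(2),"seen 296.07 163.26")
p=np.load("pics/scene3.npz")["p"].astype(int);sub=p[123:146,280:310]
# tip: reddish pixels per row, centroid
for v in range(125,147):
    r=p[v,282:306,0]-p[v,282:306,1];w=np.clip(r-15,0,None);print(v,w.sum(),(w@np.arange(282,306)/max(w.sum(),1)).round(2),end="; ")
```

```text
[[295.52 141.54]] [[295.36 137.36]] [[295.19 133.14]] [[295.15 132.17]] dot [[296.77 162.56]] seen 296.07 163.26
125 344 293.35; 126 337 293.43; 127 333 293.47; 128 334 293.53; 129 329 293.52; 130 330 293.59; 131 324 293.6; 132 300 293.55; 133 198 293.52; 134 48 293.52; 135 0 0.0; 136 9 293.33; 137 80 293.76; 138 124 293.68; 139 131 293.64; 140 129 293.67; 141 115 293.83; 142 64 293.94; 143 0 0.0; 144 0 0.0; 145 0 0.0; 146 0 0.0;
```

```bash
python3 -m creep '[0.0023,-0.003,0.02,0.0011,0.001,0,0.0023,-0.003,0.035,0.0011,0.001,0,0.0023,-0.003,0.045,0.0011,0.001,0,0.0023,-0.003,0.045,0.0011,0.001,0,0.0023,-0.003,0.045,0.0011,0.001,0,0.0023,-0.003,0.045,0.0011,0.001,0,0.0023,-0.003,0.045,0.0011,0.001,0,0.0023,-0.003,0.045,0.0011,0.001,0,0.0023,-0.003,0.045,0.0011,0.001,0]'
python3 - <<'E'
from h import *
dot=np.array([.532,-.0485,.1045])
Q=[]
for i in range(4):
    p,d=arm.capture("scene");s=arm.observe();Q.append(s["eef_pos"])
    T=s["tcp_rot"]
print(np.round(Q,4).tolist());np.savez("pics/scene4.npz",p=p,d=d)
pt,_=arm.capture("top")
t=np.mean(Q,0)+T[:,2]*.071;print("tip",t.round(4),"angerr",np.degrees(np.arccos(-T[:,2]@n_)).round(2),"rel dot in tool",(T.T@(dot-t)).round(4))
print(proj("scene",t),proj("scene",t-T[:,2]*.035))
p=p.astype(int)
for v in range(135,160):
    r=p[v,282:310,0]-p[v,282:310,1];w=np.clip(r-15,0,None);print(v,w.sum(),(w@np.arange(282,310)/max(w.sum(),1)).round(2),end="; ")
o=[]
for q,c in((pt,(327,230)),(p.astype(np.uint8),(296,155))):
    x,y=c;o.append(cv2.resize(q[y-32:y+32,x-32:x+32],(400,400),interpolation=cv2.INTER_CUBIC))
cv2.imwrite("pics/g1.png",np.hstack(o)[:,:,::-1])
E
```

```text
clock: 9.85
eef_pos: [0.5065, -0.0409, 0.1842]
tcp_rot: [[0.921, -0.191, 0.341], [-0.179, -0.982, -0.064], [0.347, -0.002, -0.938]]
ft_force: [0.4, -0.8, -0.7]
opening: 0.181
grasp_force: 30.0
[[0.5065, -0.041, 0.1841], [0.5064, -0.041, 0.184], [0.5063, -0.0411, 0.1839], [0.5063, -0.0411, 0.1838]]
tip [ 0.5305 -0.0456  0.1173] angerr 0.25 rel dot in tool [-0.0026  0.0026  0.0127]
[[297.61749348 158.43802973]] [[297.02241417 145.53430962]]
135 380 295.45; 136 379 295.58; 137 377 295.7; 138 379 295.78; 139 378 295.86; 140 370 295.84; 141 346 295.79; 142 316 295.81; 143 306 295.81; 144 301 295.82; 145 305 295.83; 146 305 295.83; 147 310 295.87; 148 311 295.91; 149 306 295.94; 150 260 295.95; 151 123 295.95; 152 5 295.8; 153 1 297.0; 154 55 296.11; 155 103 296.19; 156 114 296.21; 157 114 296.26; 158 106 296.3; 159 75 296.43;
```

View pics/g1.png

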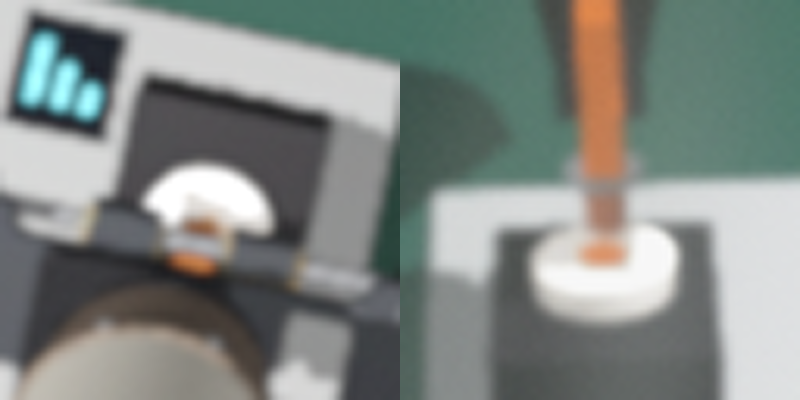

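Run:
```python
from h import *
z=np.load("pics/scene4.npz");p=z["p"].astype(int);W=world("scene",z["d"]);s=arm.observe();T=s["tcp_rot"];c=s["eef_pos"]
v,u=np.mgrid[:400,:640]
dot=np.array([.5333,-.0507,.1047])
L=(W-c)@T
m=(abs(u-296)<=2)&(v>=128)&(v<=148)&(p[...,0]-p[...,2]>60)
print("handle face tool coords",np.median(L[m],0).round(4),L[m].std(0).round(4),m.sum())
for r in range(140,162,2):print(r,L[r,296].round(4),p[r,296])
print("dot in tool",((dot-c)@T).round(4))
```

```text
handle face tool coords [0.0145 0.0012 0.0094] [0.0906 0.0035 0.0451] 105
140 [0.0141 0.0016 0.0145] [197 125  82]
142 [0.0146 0.0018 0.0194] [195 125  83]
144 [0.0165 0.002  0.0237] [196 125  84]
146 [0.0144 0.0022 0.03  ] [195 125  84]
148 [0.0158 0.0024 0.0345] [196 126  85]
150 [0.0146 0.0027 0.0404] [190 129  94]
152 [0.0133 0.0029 0.0464] [152 135 127]
154 [0.0093 0.0032 0.0538] [158 129 117]
156 [0.0072 0.0035 0.0602] [165 124 106]
158 [0.0077 0.0037 0.0654] [165 125 107]
160 [-0.0163  0.0042  0.0836] [191 160 143]
dot in tool [-0.0008  0.0044  0.0839]
```

```bash
cat > f.py <<'E'
from h import *
F=[];P=[]
for i in range(3):
    arm.capture("top");s=arm.observe();F.append(s["ft_force"]@n_);P.append(s["eef_pos"])
T=s["tcp_rot"];P=np.mean(P,0);dot=np.array([.532,-.0485,.1045])
print("Fn",np.round(F,2),"F",s["ft_force"].round(1),"dot in tool",((dot-P)@T).round(4),"angerr",np.degrees(np.arccos(-T[:,2]@n_)).round(2),"w",(Ro.from_matrix(T.T@Rp).as_rotvec()/6.283).round(4),"M",s["moment"].round(2),"t",round(s["clock"],2))
E
python3 f.py
python3 -m creep '[-0.0008,0.0016,0.002,0.0002,0.0006,0,-0.0008,0.0016,0.004,0.0002,0.0006,0,-0.0008,0.0016,0.006,0.0002,0.0006,0,-0.0008,0.0016,0.008,0.0002,0.0006,0,-0.0008,0.0016,0.01,0.0002,0.0006,0,-0.0008,0.0016,0.01,0.0002,0.0006,0,-0.0008,0.0016,0.01,0.0002,0.0006,0]'
python3 f.py
```

```text
Fn [ 0.53  0.05 -0.6 ] F [ 0.6  0.3 -0.5] dot in tool [-0.0024  0.0024  0.0834] angerr 0.22 w [-0.0004 -0.0005  0.0003] M [0.09 0.69 0.05] t 10.25
clock: 10.83
eef_pos: [0.5086, -0.0433, 0.1736]
tcp_rot: [[0.92, -0.191, 0.343], [-0.179, -0.982, -0.064], [0.349, -0.003, -0.937]]
ft_force: [0.0, -0.1, -0.4]
opening: 0.181
grasp_force: 30.0
Fn [-0.46 -0.53  0.1 ] F [-0.   0.4  0.1] dot in tool [-0.0019  0.001   0.0733] angerr 0.46 w [-0.0006 -0.0011  0.0003] M [ 0.12  0.81 -0.01] t 10.98
```

```bash
python3 -m creep '[0,0,0.001,-0.0006,-0.0011,0.0003,0,0,0.002,-0.0006,-0.0011,0.0003,0,0,0.003,-0.0006,-0.0011,0.0003,0,0,0.004,-0.0006,-0.0011,0.0003,0,0,0.005,-0.0006,-0.0011,0.0003,0,0,0.005,-0.0006,-0.0011,0.0003,0,0,0.005,-0.0006,-0.0011,0.0003]'
python3 f.py
```

```text
clock: 11.57
eef_pos: [0.5107, -0.0434, 0.1694]
tcp_rot: [[0.921, -0.193, 0.337], [-0.182, -0.981, -0.066], [0.344, -0.0, -0.939]]
ft_force: [-0.1, 0.8, 1.2]
opening: 0.186
grasp_force: 30.0
Fn [1.81 1.6  2.33] F [-0.8  1.3  2.1] dot in tool [-0.0018  0.001   0.0686] angerr 0.05 w [-0.0001 -0.0001 -0.    ] M [0.33 0.55 0.11] t 11.72
```

```bash
python3 -m creep '[0,0,0.001,0,0,0,0,0,0.002,0,0,0,0,0,0.003,0,0,0,0,0,0.004,0,0,0,0,0,0.004,0,0,0,0,0,0.004,0,0,0]'
python3 f.py; python3 f.py
```

```text
clock: 12.22
eef_pos: [0.5121, -0.0436, 0.1657]
tcp_rot: [[0.921, -0.193, 0.337], [-0.182, -0.981, -0.066], [0.344, -0.0, -0.939]]
ft_force: [-1.0, 0.6, 3.5]
opening: 0.18
grasp_force: 30.0
Fn [4.07 3.94 5.  ] F [-1.   1.3  4.9] dot in tool [-0.0017  0.0009  0.0645] angerr 0.04 w [-0.0001 -0.0001 -0.    ] M [0.47 0.41 0.14] t 12.37
Fn [3.81 5.12 3.46] F [-1.1  0.7  3.2] dot in tool [-0.0017  0.0009  0.0645] angerr 0.04 w [-0.0001 -0.0001 -0.    ] M [0.45 0.29 0.15] t 12.52
```

```bash
python3 -m creep '[0,0,0.0005,0,0,0,0,0,0.0005,0,0,0,0,0,0.0005,0,0,0,0,0,0.0005,0,0,0]'
python3 f.py
python3 - <<'E'
from h import *
p,d=arm.capture("scene");W=world("scene",d);W0=world("scene",np.load("pics/scene0.npz")["d"]);s=arm.observe();T=s["tcp_rot"];c=s["eef_pos"]
o=[]
for y,x,k in((165,296,22),(178,360,22)):o.append(cv2.resize(p[y-k:y+k,x-k:x+k],(400,400),interpolation=cv2.INTER_CUBIC))
cv2.imwrite("pics/h1.png",np.hstack(o)[:,:,::-1])
v,u=np.mgrid[:400,:640]
m=(p.min(2)>235)&(np.hypot(u-296,v-168)<12)
m2=np.abs((W-[.5333,-.0507,.1047])@n_)<.012
g=m&m2;print("pad sink mm",1000*np.median((W[g]-[.5333,-.0507,.1047])@n_),"before",1000*np.median((W0[m]-[.5333,-.0507,.1047])@n_),g.sum())
E
```

```text
clock: 12.85
eef_pos: [0.5122, -0.0437, 0.1652]
tcp_rot: [[0.921, -0.193, 0.337], [-0.182, -0.981, -0.066], [0.343, -0.0, -0.939]]
ft_force: [0.2, 2.3, 5.7]
opening: 0.182
grasp_force: 30.0
Fn [4.22 3.99 4.67] F [-0.1  1.   4.9] dot in tool [-0.0017  0.0009  0.064 ] angerr 0.04 w [-0.     -0.0001 -0.    ] M [0.53 0.13 0.16] t 13.0
pad sink mm -7.732258159818985 before -5.876303529159802 65
```

View pics/h1.png

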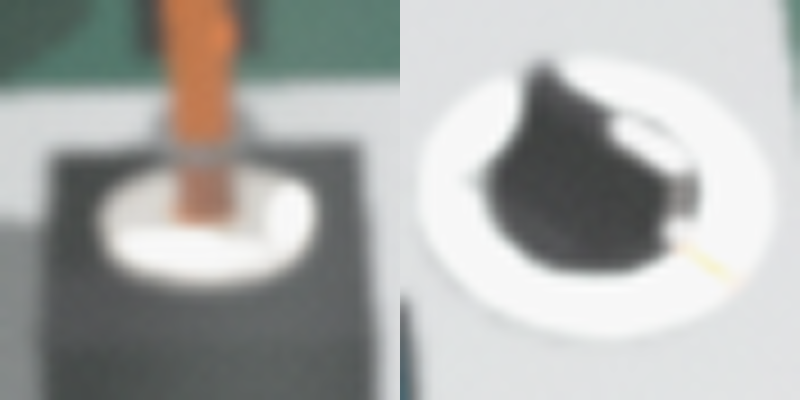

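The tip covers the dot near the pad's centre (crop 203,215) and the key is square to within 0.1°. The force of about 4.5 N means the pad has sunk about half way. The dial pointer still meets its mark (right crop, 680,245). Handing in.

```bash
python3 -c "
from bench import arm
print(arm.finish_job())"
```

```text
the job is handed in; nothing more can be done
None
```

I handed the job in with the dial set to within about 0.01 rad of the orange mark and the key still held square on the pad's dot, within about 1–2 mm of centre, at about 4.5 N (roughly half way down); the verdict was not reported.

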